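# Make the heating bath safe

## Robot

A 6-joint arm with a two-finger parallel gripper is mounted at the origin on the work surface. World frame = base frame: x ahead of the robot, y to its left, z up, the work surface at z = 0. Lengths are in m, angles in degrees, forces in N, time in s.
With the tool pointing down it reaches from about 0.375 to 0.9 m from the base axis. Payload 3.1 kg.
Tool frame: the origin (TCP) lies where the fingers leave the gripper's body, on its centre line; the fingertips stand 70 mm ahead of it and the grasp point (between the pads) lies 51 mm ahead of it; y points along the fingers, z is the direction in which the jaws open and shut, and the axes are right-handed (so a half turn about y gives the same grasp; the last joint's range is limited). The gripper opens to 87 mm and grips with 3 to 60 N. Pads are 19 mm wide; open, the fingers measure 117 mm over their backs; the gripper's body (75 mm by 190 mm) begins 51 mm behind the grasp point.
Start: joints at [62.653, 30.224, 82.088, -0, 67.689, -10.227], TCP at [0.184, 0.597, 0.292] pointing down, gripper open.
Joint ranges: [-176.69, 176.69], [-43.24, 126.21], [12.49, 139.97], [-82, 262], [0, 151.66], [-163.58, 163.58]. Speed limits (degrees/s): [159.86, 159.86, 180, 180, 180, 180].

## Interface

Orientations are given as a 3x3 rotation matrix whose columns are the frame's x, y, z axes.
In Python, from rig import bot gives the robot as it stands.
- The arm moves only by the shell command python3 -m pendant 'ROWS'. ROWS is JSON, a list of rows, each a list of 3 entries, a list of its own where there are three numbers: the shift along the tool's x, y, z in cm, then the turn, a rotation vector about the tool's x, y, z in rad, then the closure, from 0 (fully open) to 1 (shut). In form: [[[dx, dy, dz], [ax, ay, az], jaw], ...]. A call has 1 to 20 rows; each row shifts and turns the commanded pose from where the row before left it, along the tool's axes as they then stand; what a row does not reach is not made up. A row lasts 1/12 s, in which the tool goes at most 41.7 mm and 7.16 degrees, less where a joint would pass 70% of its speed; a pose out of reach is approached as far as the arm can. A call with a gripper value outside its range is refused whole. The fingers move at their own pace and stop on an object; the grip force is fixed at half the most. Time passes only in rows, so rows that do not move let the fingers close. It gives the time, the measured TCP pose, the force and the opening at its end, in the units of the state.
- bot.read_state(): the state, without advancing time (a new reading comes with each control period).
- bot.capture(name): name is "scene" or "top"; returns a dict with "img" (400x640x3 uint8, red, green, blue), "fx", "fy", "cx", "cy" (pixels), "k1" (the pictures are not rectified: a ray, as slopes to the right and down, at radius r is drawn at 1 + k1 r^2 times it, then the intrinsics apply), "R" (3x3) and "t" (3): a world point X has camera coordinates R X + t. Camera axes: x right, y down, z forward; pixel columns grow to the right and rows downward; lengths in m; the calibration is good to about 2 mm. A picture is of the moment at which its call begins. There is no depth.
- bot.hand_in(): hands the job in, once; it reports no verdict.
The state is a dict: "time_s": time; "joint_positions": joint angles; "qvel": joint speeds; "tau": joint torques, N m; "position": TCP position; "tcp_rot": TCP orientation; "force": force on the tool from outside, world axes, zero at the start; "moment": the same for the moment, N m; "opening": opening from 0.0 (shut) to 1.0 (fully open).
Only numpy, scipy, OpenCV 4.12 (cv2) and the standard library are available. Lean on these libraries where they do the work, as an engineer would, in place of code of your own. Each camera call takes 0.05 s, during which the arm holds its last target.

## Task

Make the heating bath safe using pushes only, gripping and lifting nothing. First push the bath's standing lid over and ease it down until it is fully shut, without slamming it; then stand the knocked-over splash shield back up about where it lies, by pushing its upstanding foot over until the foot is flat on the bench and the panel upright. Push gently, leave the other things alone, and finish with the lid still shut and the shield standing by itself.

Things in the scene. Friction and masses are not known exactly. Their poses are not given: they have to be found in the camera images.
- bath: Heating bath: white open-topped box, 150 mm along its own x, 190 mm along y, 120 mm high, fixed to the bench, left or right of the middle. Origin: centre of its underside. Its own +x points to the hinge side (roughly the robot's left); grey control strip opposite. The hinge line runs along its own y, 75 mm from the origin along +x, 120 mm above the bench.
- lid (a joint): The bath's lid, a steel plate. 0 = shut, flat on the rim (outside faces up, 128 mm above the bench); pi/2 = upright over the hinge, outside facing away from the bath; stop at 1.9. Starts at 1.3 to 1.65. Stiff hinge: it stays at any angle; 1 to 3 N at its free edge moves it.
- lid_edge (a point): Middle of the lid's free edge, on its outside face. The lid is 150 mm from hinge to free edge, 190 mm along the hinge, 8 mm thick; on its outside, 45 mm from the hinge, is a black knob 34 mm high, 28 mm across.
- shield: Splash shield, loose, 0.5 to 0.8 kg: an L of a framed clear panel and a heavy foot. It starts on its back: panel flat on the bench along its own -x, foot straight up along its own z. Origin: middle of the heel edge (outer corner of the L, on the bench), which runs along y. When it stands again, its own x points straight down.
- shield_foot (a point): Middle of the dark steel foot's free edge, outer face (x = 0), 100 mm from the heel edge. Foot 90 mm wide, 12 mm thick, inner face at x = -12 mm. Pushing its upper part along the shield's +x (away from the panel) with 1 to 3 N tips it about its heel; past some 35 degrees it goes over by itself. Panel: 150 mm from the heel edge to its far edge, 90 mm wide, 8 mm thick.
- jar: Bystander: white jar with black cap, 48 mm across, 65 mm high, beside the shield's panel. Origin at the centre of its underside.
- stopper: Bystander: black rubber stopper, 42 mm across, 35 mm high, beside the shield's foot. Origin at the centre of its underside.
- flask: Bystander: round glass flask on a cork ring, 90 mm across, 132 mm high, near the robot on the right. Origin at the centre of its underside.
- beaker: Bystander: glass beaker, 60 mm across, 75 mm high, at the back. Origin at the centre of its underside.
- vial: Bystander: amber bottle, 36 mm across, 70 mm high, at the back. Origin at the centre of its underside.
- dish: Bystander: white ceramic dish, 70 mm across, 25 mm high, at the back. Origin at the centre of its underside.
- spatula: Bystander: spatula, 170 mm long, lying near the robot on the left. Origin under its middle.
There are look-alikes about, which are no part of the job. What is shaped like the shield but green or yellow is not meant.

How it is judged (in metres and radians):
On the way, in this order (a step that is already met when the one before it is completed fails the run):
1. the bath's lid has been pushed fully shut (value of joint lid below 0.05 rad and angle between shield's own x axis and vertical below 1.8 rad), for 0.2 s.
2. the shield stands on its foot (value of joint lid below 0.05 rad and angle between shield's own x axis and vertical above 3.04 rad and height (world z) of shield_foot below 0.012 m), for 0.2 s.
At the end, for the whole second after the job is handed in: Lid shut (joint under 0.05 rad); shield at rest on its foot, panel within 0.1 rad of upright, foot's free edge under 12 mm above the bench, heel edge within 50 mm of where it began; every bystander within 30 mm of its start (all of step 2 and distance of shield from where it was at the start of the episode below 0.05 m and linear speed of shield below 0.02 m/s and angular speed of shield below 0.1 rad/s and distance of each of jar, stopper, flask, beaker, vial, dish, spatula from where it was at the start of the episode below 0.03 m); the robot touches nothing.
It fails at once if the lid is slammed (faster than 4 rad/s) (velocity of joint lid below -4 rad/s).
It fails at once if the shield is lifted (its heel edge more than 25 mm off the bench) (height (world z) of shield above 0.025 m).
It fails at once if the shield is gripped or pushed with more than 35 N (contact force between the fingers and shield above 35 N).
It fails at once if the lid is gripped or pushed with more than 35 N (contact force between the fingers and bath above 35 N).
It fails at once if a bystander is disturbed (moved more than 30 mm) (distance of any of jar, stopper, flask, beaker, vial, dish, spatula from where it was at the start of the episode above 0.03 m).
It also fails if it takes over 54 s, if anything falls off the work surface, if the arm or the gripper's body presses on something with over 40 N, if the wrist force passes 120 N, or if a joint passes its speed limit or range.

## Working session

There is one attempt and no reset: what is moved stays moved. The work goes in short steps, Python scripts to look and compute and a shell command to move; the robot and the scene stay as the last step left them, time stands still between calls to the robot, and variables do not carry over. Pictures are saved under pics/ and viewed, and the job is handed in when it is done.

```bash
ls; mkdir -p pics; python3 - <<'E'
from rig import bot
import cv2
s=bot.read_state()
print({k:s[k] for k in ("time_s","position","tcp_rot","force","opening")})
for n in ("scene","top"):
    c=bot.capture(n); cv2.imwrite(f"pics/{n}0.png",c["img"][:,:,::-1]); print(n,{k:c[k] for k in c if k!="img"})
E
```

```text
pics
{'time_s': 0.0, 'position': array([0.18368142, 0.59677497, 0.29127357]), 'tcp_rot': array([[ 9.55689055e-01, -9.82221301e-04,  2.94376401e-01],
       [-2.94377807e-01, -1.93090983e-03,  9.55687176e-01],
       [-3.70282015e-04, -9.99997653e-01, -2.13449354e-03]]), 'force': array([ 0.52289486, -0.01712997, -0.72430129]), 'opening': 1.0006577349964496}
scene {'fx': 429.7364646454895, 'fy': 429.7364646454895, 'cx': 314.90646562796366, 'cy': 197.73651352090235, 'k1': -0.119141975600161, 'R': array([[ 0.51457216,  0.85738021, -0.01070772],
       [ 0.5077377 , -0.31474349, -0.80195945],
       [-0.69095435,  0.4072293 , -0.5972825 ]]), 't': array([-0.26457449, -0.18315767,  1.59598904])}
top {'fx': 375.14938241456963, 'fy': 375.14938241456963, 'cx': 316.7582568383943, 'cy': 197.97642928273982, 'k1': -0.05643659818130154, 'R': array([[ 0.0212861 , -0.99922454,  0.03312428],
       [-0.99278697, -0.02503575, -0.11724866],
       [ 0.11798703, -0.03038959, -0.99255002]]), 't': array([-0.04041052,  0.5186915 ,  1.1872322 ])}
```

View pics/scene0.png

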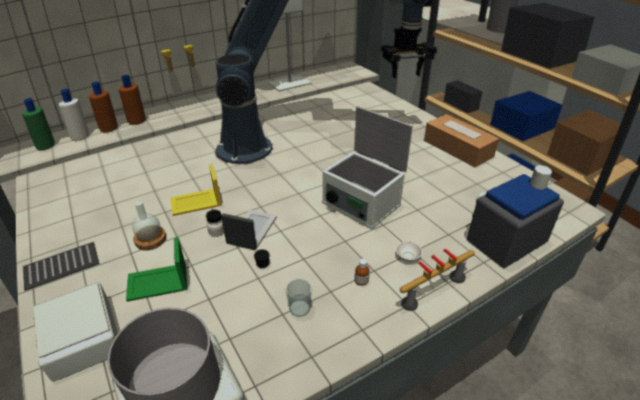

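View pics/top0.png

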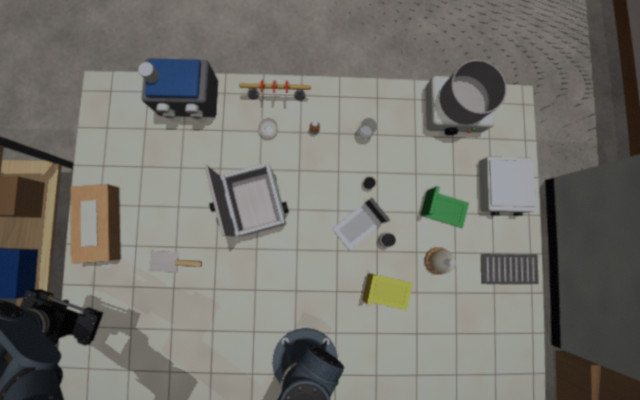

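The top view shows the bath at about (250,200) with its lid standing on the left at (221,203). There are three L-shapes: grey with a dark foot at (362,223), green at (445,208) and yellow at (388,292). The description fits only the grey one. I'll check it in close crops.

```bash
python3 - <<'E'
import cv2, numpy as np
t=cv2.imread("pics/top0.png"); s=cv2.imread("pics/scene0.png")
a=cv2.resize(t[180:270,320:420],(400,360),interpolation=cv2.INTER_CUBIC)
b=cv2.resize(t[155:245,200:300],(400,360),interpolation=cv2.INTER_CUBIC)
cv2.imwrite("pics/ctop.png",np.hstack([a,b]))
a=cv2.resize(s[195:285,190:290],(400,360),interpolation=cv2.INTER_CUBIC)
b=cv2.resize(s[100:226,305:425],(400,420),interpolation=cv2.INTER_CUBIC)[:360]
b=cv2.resize(s[100:226,300:440],(400,360),interpolation=cv2.INTER_CUBIC)
cv2.imwrite("pics/cscene.png",np.hstack([a,b]))
E
```

```text
(no output)
```

View pics/ctop.png

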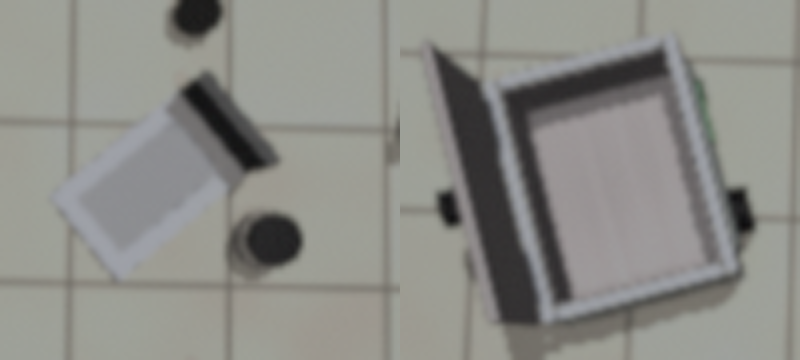

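View pics/cscene.png

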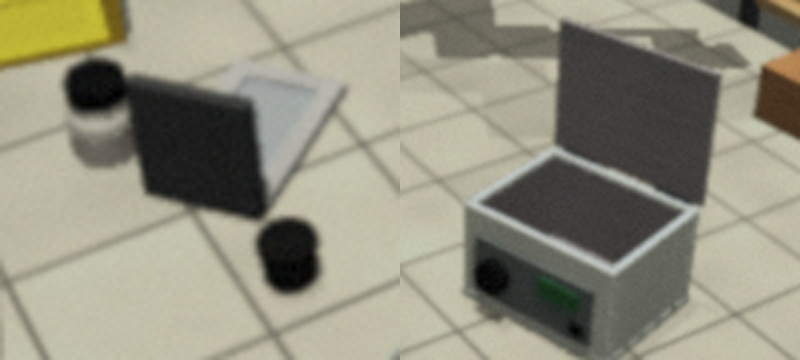

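```bash
cat > h.py <<'E'
import numpy as np, cv2
from rig import bot
def ray(c,u,v):
    K=np.array([[c["fx"],0,c["cx"]],[0,c["fy"],c["cy"]],[0,0,1.]])
    p=cv2.undistortPoints(np.array([[[u,v]]],float),K,np.array([c["k1"],0,0,0.]))[0,0]
    d=c["R"].T@np.array([p[0],p[1],1]); o=-c["R"].T@np.array(c["t"])
    return o,d/np.linalg.norm(d)
def onz(c,u,v,z):
    o,d=ray(c,u,v); return o+d*(z-o[2])/d[2]
def tri(c1,p1,c2,p2):
    A=np.zeros((3,3));b=np.zeros(3);rs=[ray(c1,*p1),ray(c2,*p2)]
    for o,d in rs:
        P=np.eye(3)-np.outer(d,d);A+=P;b+=P@o
    x=np.linalg.solve(A,b); return x,[float(np.linalg.norm((np.eye(3)-np.outer(d,d))@(x-o)))*1000 for o,d in rs]
def proj(c,X):
    K=np.array([[c["fx"],0,c["cx"]],[0,c["fy"],c["cy"]],[0,0,1.]])
    return cv2.projectPoints(np.array([X],float),cv2.Rodrigues(np.array(c["R"]))[0],np.array(c["t"],float),K,np.array([c["k1"],0,0,0.]))[0][0,0]
E
python3 - <<'E'
from h import *
np.set_printoptions(precision=4,suppress=True)
T=bot.capture("top");S=bot.capture("scene")
print("heel",onz(S,226.8,243.2,0),onz(S,256.3,249.5,0))
print("panel far",onz(T,333,229.3,.008),onz(T,350,250.5,.008))
print("foot top outer (scene)",onz(S,222.5,213.5,.1),onz(S,253,219.7,.1))
print("foot top top-view",[onz(T,320+a/4,180+b/4,.1) for a,b in((207,70),(280,160),(183,93),(252,168))])
print("rim",[onz(T,200+(a-400)/4,155+b/4,.12) for a,b in((490,88),(672,35),(740,272),(545,322))])
s=lambda a,b:(300+(a-400)*.35,100+b*.35)
print("rim scene",[onz(S,*s(a,b),.12) for a,b in((468,203),(615,272),(698,210),(556,152))])
t=lambda a,b:(200+(a-400)/4,155+b/4)
print("lid free far",tri(T,t(430,42),S,s(719,72)))
print("lid free near",tri(T,t(495,322),S,s(561,20)))
for n,c,z in (("jar",(388,240),.065),("stop",(369.5,183),.035)): print(n,onz(T,*c,z))
E
```

```text
heel [ 0.4544 -0.2484 -0.    ] [ 0.52   -0.1887 -0.    ]
panel far [ 0.42   -0.0846  0.008 ] [ 0.352  -0.1415  0.008 ]
foot top outer (scene) [ 0.4493 -0.244   0.1   ] [ 0.5152 -0.1855  0.1   ]
foot top top-view [array([ 0.5171, -0.1957,  0.1   ]), array([ 0.4489, -0.2525,  0.1   ]), array([ 0.4988, -0.1772,  0.1   ]), array([ 0.4423, -0.2308,  0.1   ])]
rim [array([0.5654, 0.26  , 0.12  ]), array([0.6097, 0.1245, 0.12  ]), array([0.4315, 0.0674, 0.12  ]), array([0.391 , 0.2106, 0.12  ])]
rim scene [array([0.4435, 0.0741, 0.12  ]), array([0.6167, 0.1288, 0.12  ]), array([0.5767, 0.265 , 0.12  ]), array([0.408 , 0.2085, 0.12  ])]
lid free far (array([0.5714, 0.2699, 0.2707]), [3.262700310723287, 3.262700310723246])
lid free near (array([0.3893, 0.2183, 0.2652]), [1.9940461463367007, 1.9940461463367072])
jar [ 0.3881 -0.2542  0.065 ]
stop [ 0.5727 -0.1998  0.035 ]
```

The crops confirm the target: a grey panel with a dark upright foot at (377,211) in the top view, jar at (388,240), stopper at (369,183). The dimensions roughly agree: heel-to-far-edge about 146 mm, hinge-side rim 179 mm against 190, and free edge 148 mm above the hinge (lid about 1.6 rad). The bath centre is near (0.505, 0.167) and its +x yaw about 107.5°. I'll push with closed fingers pointing down, tool x along the push direction, so I turn first.

```bash
python3 -m pendant '[[[0,0,0],[0,0.12,0],1],[[0,0,0],[0,0.12,0],1],[[0,0,0],[0,0.12,0],1],[[0,0,0],[0,0.12,0],1],[[0,0,0],[0,0.12,0],1],[[0,0,0],[0,0.12,0],1],[[0,0,0],[0,0.12,0],1],[[0,0,0],[0,0.12,0],1],[[0,0,0],[0,0,0],1]]'
cat >> h.py <<'E'
H=np.array([0.4825,0.2386,0.12]); bx=np.array([-0.3007,0.9537,0]); by=np.array([-.9537,-.3007,0])
def to(target):
    s=bot.read_state(); R=np.array(s["tcp_rot"]); return R.T@(np.array(target)-s["position"])*100
def lidpt(r,th): return H+bx*(-r*np.cos(th)+.008*np.sin(th))+np.array([0,0,r*np.sin(th)+.008*np.cos(th)])
E
python3 - <<'E'
from h import *
np.set_printoptions(precision=3,suppress=True)
s=bot.read_state();print(s["tcp_rot"],s["force"],s["opening"])
print("yaw x",np.degrees(np.arctan2(s["tcp_rot"][1][0],s["tcp_rot"][0][0])))
print(to(H+bx*.05+[0,0,.185]))
E
```

```text
time_s: 0.95
position: [0.1839, 0.5972, 0.292]
tcp_rot: [[0.305, -0.0, 0.952], [-0.952, -0.0, 0.305], [0.0, -1.0, -0.0]]
force: [0.4, -0.3, 0.0]
opening: 0.401
[[ 0.305 -0.     0.952]
 [-0.952 -0.     0.305]
 [ 0.    -1.    -0.   ]] [ 0.442 -0.29   0.003] 0.40086867332741233
yaw x -72.23989717192897
[38.258 -1.294 17.522]
```

```bash
python3 -m pendant '[[[2.6,-0.1,1.25],[0,0,0],1],[[2.6,-0.1,1.25],[0,0,0],1],[[2.6,-0.1,1.25],[0,0,0],1],[[2.6,-0.1,1.25],[0,0,0],1],[[2.6,-0.1,1.25],[0,0,0],1],[[2.6,-0.1,1.25],[0,0,0],1],[[2.6,-0.1,1.25],[0,0,0],1],[[2.6,-0.1,1.25],[0,0,0],1],[[2.6,-0.1,1.25],[0,0,0],1],[[2.6,-0.1,1.25],[0,0,0],1],[[2.6,-0.1,1.25],[0,0,0],1],[[2.6,-0.1,1.25],[0,0,0],1],[[2.6,-0.1,1.25],[0,0,0],1],[[2.6,0,1.25],[0,0,0],1],[[0,0,0],[0,0,0],1],[[0,0,0],[0,0,0],1]]'
python3 - <<'E'
from h import *
np.set_printoptions(precision=3,suppress=True)
c=bot.capture("scene");d=bot.capture("top")
cv2.imwrite("pics/l1.png",np.hstack([cv2.resize(c["img"][60:260,250:450],(400,400)),cv2.resize(d["img"][110:310,130:330],(400,400))])[:,:,::-1])
print(bot.read_state()["force"])
t=np.array(bot.read_state()["position"])-[0,0,.07]
print("tip rel hinge",(t-H)@bx,(t-H)@by,t[2])
E
```

```text
time_s: 2.28
position: [0.4632, 0.3035, 0.3051]
tcp_rot: [[0.306, -0.0, 0.952], [-0.952, 0.0, 0.306], [-0.0, -1.0, -0.0]]
force: [-0.5, 0.4, 0.3]
opening: 0.006
[-0.053  0.531  0.299]
tip rel hinge 0.06933557663472142 6.731690568757831e-06 0.2350293913736431
```

View pics/l1.png

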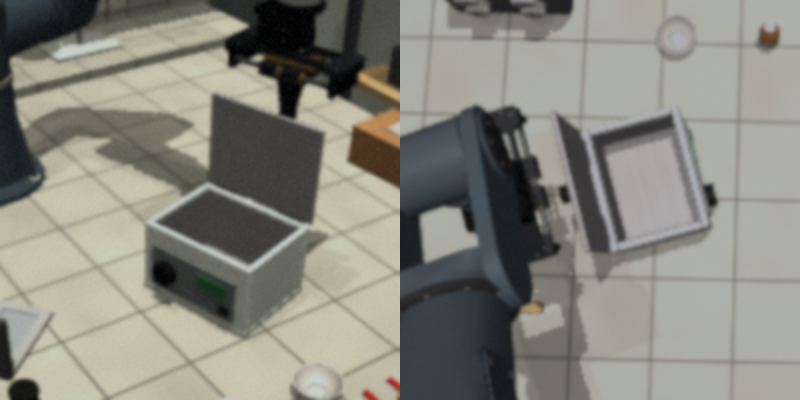

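```bash
python3 - <<'E'
import numpy as np
r=.125
for th in (1.6,1.5,1.4,1.3,1.2,1.1,1.0,.9,.8,.7,.6,.5,.4,.3,.2,.1,.05,0):
    x=-(-r*np.cos(th)+.008*np.sin(th)+.0095); z=.12+r*np.sin(th)+.008*np.cos(th)
    if th<1.6: print(th,"abs x%.2f z%.2f"%(x*100,z*100),"d %.2f %.2f"%((x-px)*100,(pz-z)*100))
    px,pz=x,z
E
```

```text
1.5 abs x-0.86 z24.53 d 1.25 -0.05
1.4 abs x0.39 z24.45 d 1.25 0.07
1.3 abs x1.62 z24.26 d 1.24 0.20
1.2 abs x2.83 z23.94 d 1.21 0.32
1.1 abs x4.01 z23.50 d 1.17 0.44
1.0 abs x5.13 z22.95 d 1.12 0.55
0.9 abs x6.19 z22.29 d 1.06 0.66
0.8 abs x7.18 z21.52 d 0.99 0.76
0.7 abs x8.10 z20.66 d 0.91 0.86
0.6 abs x8.91 z19.72 d 0.82 0.95
0.5 abs x9.64 z18.69 d 0.72 1.02
0.4 abs x10.25 z17.60 d 0.62 1.09
0.3 abs x10.76 z16.46 d 0.50 1.15
0.2 abs x11.14 z15.27 d 0.39 1.19
0.1 abs x11.41 z14.04 d 0.27 1.22
0.05 abs x11.49 z13.42 d 0.09 0.62
0 abs x11.55 z12.80 d 0.06 0.62
```

```bash
python3 -m pendant '[[[1,-0.25,0],[0,0,0],1],[[1,-0.25,0],[0,0,0],1],[[1,-0.25,0],[0,0,0],1],[[0.6,-0.25,0],[0,0,0],1],[[0.5,0,0],[0,0,0],1],[[0.5,0,0],[0,0,0],1],[[0.5,0,0],[0,0,0],1],[[0.5,0,0],[0,0,0],1],[[0.5,0,0],[0,0,0],1],[[0.6,0,0],[0,0,0],1],[[0.6,0,0],[0,0,0],1],[[0.6,0.1,0],[0,0,0],1],[[0.6,0.1,0],[0,0,0],1]]'
python3 - <<'E'
from h import *
np.set_printoptions(precision=3,suppress=True)
c=bot.capture("scene");d=bot.capture("top")
cv2.imwrite("pics/l2.png",np.hstack([cv2.resize(c["img"][60:260,250:450],(400,400)),cv2.resize(d["img"][110:310,130:330],(400,400))])[:,:,::-1])
t=np.array(bot.read_state()["position"])-[0,0,.07]
print("tip rel hinge",(t-H)@bx,(t-H)@by,t[2],bot.read_state()["force"])
E
```

```text
time_s: 3.47
position: [0.4881, 0.2231, 0.3127]
tcp_rot: [[0.307, -0.001, 0.952], [-0.952, -0.0, 0.307], [-0.0, -1.0, -0.001]]
force: [-0.4, 2.5, -0.2]
opening: 0.006
tip rel hinge -0.017212829981166446 -0.0008790526243027145 0.24275357274815973 [-0.69   0.577  0.456]
```

View pics/l2.png

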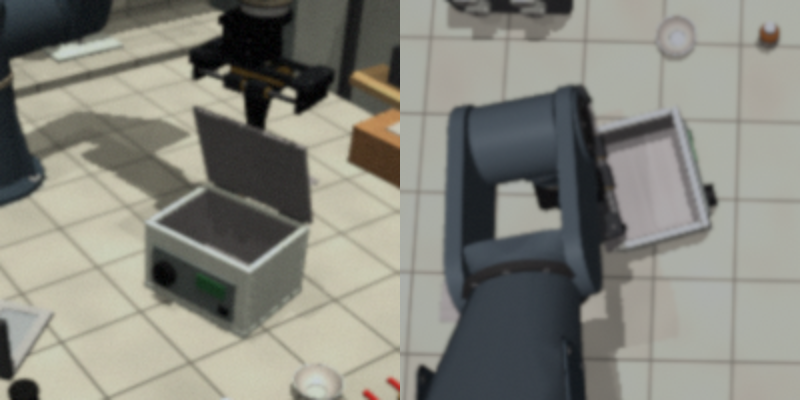

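The lid leans into the bath (free edge at about (250,130) in the left crop), with roughly 2.5 N during the push. I'll continue along the arc at about 0.05 rad per row.

```bash
python3 -m pendant '[[[0.6,0.15,0],[0,0,0],1],[[0.6,0.17,0],[0,0,0],1],[[0.6,0.2,0],[0,0,0],1],[[0.58,0.22,0],[0,0,0],1],[[0.56,0.26,0],[0,0,0],1],[[0.56,0.29,0],[0,0,0],1],[[0.53,0.32,0],[0,0,0],1],[[0.53,0.34,0],[0,0,0],1],[[0.5,0.37,0],[0,0,0],1],[[0.49,0.39,0],[0,0,0],1],[[0.46,0.42,0],[0,0,0],1],[[0.45,0.44,0],[0,0,0],1],[[0.42,0.46,0],[0,0,0],1],[[0.4,0.49,0],[0,0,0],1],[[0.37,0.5,0],[0,0,0],1],[[0.35,0.52,0],[0,0,0],1]]'
python3 - <<'E'
from h import *
np.set_printoptions(precision=3,suppress=True)
t=np.array(bot.read_state()["position"])-[0,0,.07]
print("tip rel hinge",(t-H)@bx,(t-H)@by,t[2],bot.read_state()["force"])
E
```

```text
time_s: 4.9
position: [0.513, 0.1471, 0.2574]
tcp_rot: [[0.307, 0.0, 0.952], [-0.952, -0.0, 0.307], [0.0, -1.0, 0.0]]
force: [-0.8, 0.7, 0.7]
opening: 0.001
tip rel hinge -0.0964051550426511 -0.0016262482972125986 0.18738023444791385 [-0.849  0.723  0.738]
```

```bash
python3 -m pendant '[[[0.32,0.54,0],[0,0,0],1],[[0.3,0.55,0],[0,0,0],1],[[0.26,0.57,0],[0,0,0],1],[[0.24,0.58,0],[0,0,0],1],[[0.2,0.59,0],[0,0,0],1],[[0.19,0.6,0],[0,0,0],1],[[0.15,0.6,0],[0,0,0],1],[[0.12,0.6,0],[0,0,0],1],[[0.1,0.5,0],[0,0,0],1]]'
python3 - <<'E'
from h import *
np.set_printoptions(precision=3,suppress=True)
c=bot.capture("scene")
cv2.imwrite("pics/l3.png",cv2.resize(c["img"][60:260,250:450],(600,600))[:,:,::-1])
t=np.array(bot.read_state()["position"])-[0,0,.07]
print("tip rel hinge",(t-H)@bx,(t-H)@by,t[2],bot.read_state()["force"])
E
```

```text
time_s: 5.65
position: [0.5187, 0.1296, 0.2059]
tcp_rot: [[0.307, 0.0, 0.952], [-0.952, 0.0, 0.307], [0.0, -1.0, 0.0]]
force: [-1.2, 0.7, 0.5]
opening: 0.004
tip rel hinge -0.11504275349564932 -0.0015240692426031488 0.1351230675250258 [-0.088  0.591 -0.313]
```

View pics/l3.png

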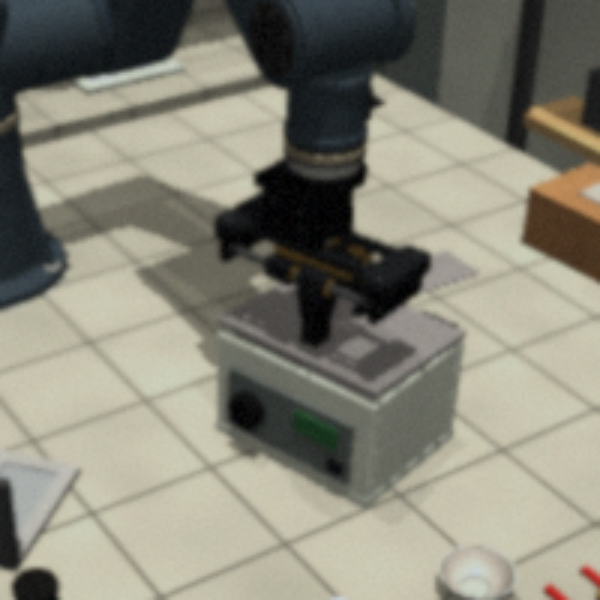

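The lid is almost flat, with the fingertip at z 0.135. I'll press down slowly.

```bash
python3 -m pendant '[[[0,0.15,0],[0,0,0],1],[[0,0.15,0],[0,0,0],1],[[0,0.15,0],[0,0,0],1],[[0,0.1,0],[0,0,0],1]]'; python3 -m pendant '[[[0,0.05,0],[0,0,0],1],[[0,0.05,0],[0,0,0],1],[[0,0,0],[0,0,0],1]]';python3 -m pendant '[[[0,0.05,0],[0,0,0],1],[[0,0,0],[0,0,0],1]]'
```

```text
time_s: 6.03
position: [0.5189, 0.1295, 0.2012]
tcp_rot: [[0.307, 0.001, 0.952], [-0.952, -0.0, 0.307], [0.001, -1.0, 0.001]]
force: [-0.8, -1.3, 0.3]
opening: 0.004
time_s: 6.28
position: [0.5189, 0.1297, 0.2002]
tcp_rot: [[0.307, 0.001, 0.952], [-0.952, 0.0, 0.307], [0.0, -1.0, 0.001]]
force: [0.5, -0.4, 1.0]
opening: 0.004
time_s: 6.45
position: [0.5189, 0.1297, 0.1996]
tcp_rot: [[0.307, 0.001, 0.952], [-0.952, 0.0, 0.307], [0.0, -1.0, 0.001]]
force: [0.1, -0.9, 1.1]
opening: 0.004
```

```bash
for i in 1 2 3; do :; done; python3 -m pendant '[[[0,0.05,0],[0,0,0],1],[[0,0,0],[0,0,0],1]]'|grep -E "pos|force"; python3 -m pendant '[[[0,0.05,0],[0,0,0],1],[[0,0,0],[0,0,0],1]]'|grep -E "pos|force"; python3 -m pendant '[[[0,0.05,0],[0,0,0],1],[[0,0,0],[0,0,0],1]]'|grep -E "pos|force"; python3 -m pendant '[[[0,0.03,0],[0,0,0],1],[[0,0,0],[0,0,0],1]]'|grep -E "pos|force"
```

```text
position: [0.5188, 0.1297, 0.1991]
force: [0.6, -0.8, 1.2]
position: [0.5188, 0.1297, 0.1986]
force: [1.2, -1.7, 1.0]
position: [0.5189, 0.1297, 0.1986]
force: [-0.5, 0.0, 4.4]
position: [0.5189, 0.1297, 0.1986]
force: [-1.3, -1.0, 6.8]
```

The hand stopped dead at tip z 0.1286 with the force rising to 6.8 N, so the lid is on its stop. I'll rise, turn to the shield's direction (tool x yaw -46.7°) and check.

```bash
python3 -m pendant '[[[0,-0.1,0],[0,0,0],1],[[0,-1.5,0],[0,0,0],1],[[0,-3,0],[0,0,0],1],[[0,-3,0],[0,0,0],1],[[0,-3,0],[0,0,0],1],[[0,0,0],[0,-0.11,0],1],[[0,0,0],[0,-0.11,0],1],[[0,0,0],[0,-0.11,0],1],[[0,0,0],[0,-0.11,0],1],[[0,0,0],[0,0,0],1]]'
cat >> h.py <<'E'
heel=np.array([0.4865,-0.219,0]); sx=np.array([0.685,-0.728,0]); sx/=np.linalg.norm(sx); sy=np.array([-sx[1],sx[0],0])
E
python3 - <<'E'
from h import *
np.set_printoptions(precision=3,suppress=True)
s=bot.read_state();print("yaw x",np.degrees(np.arctan2(s["tcp_rot"][1][0],s["tcp_rot"][0][0])))
print(to(heel-sx*.045+[0,0,.20]))
c=bot.capture("scene")
cv2.imwrite("pics/l4.png",cv2.resize(c["img"][60:260,170:450],(784,560))[:,:,::-1])
E
```

```text
time_s: 7.95
position: [0.518, 0.1298, 0.3033]
tcp_rot: [[0.684, -0.002, 0.729], [-0.729, 0.0, 0.684], [-0.001, -1.0, -0.001]]
force: [0.2, 0.2, -0.3]
opening: 0.006
yaw x -46.80788843499594
[ 18.79   10.333 -26.166]
```

View pics/l4.png

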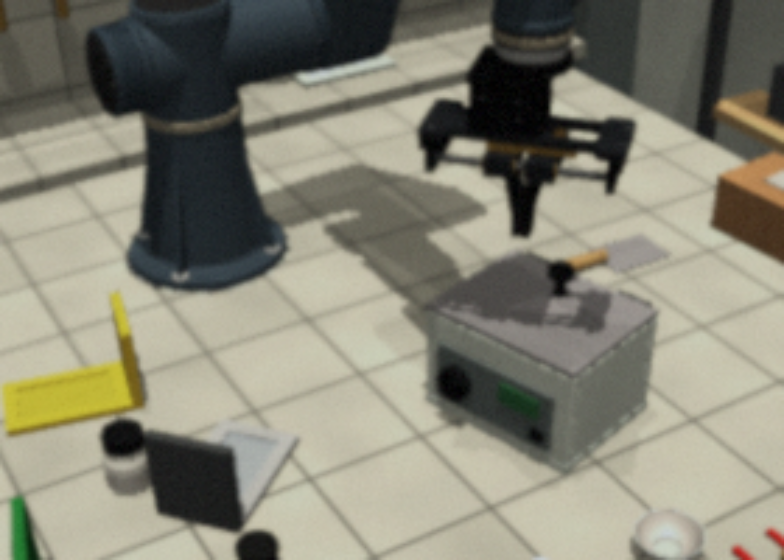

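The picture shows the lid flat on the rim with its knob up at (560,275), and the shield undisturbed. I'll move over behind the foot.

```bash
python3 -m pendant '[[[1.56,0,-2.18],[0,0,0],1],[[1.56,0,-2.18],[0,0,0],1],[[1.56,0,-2.18],[0,0,0],1],[[1.56,0,-2.18],[0,0,0],1],[[1.56,0,-2.18],[0,0,0],1],[[1.56,0,-2.18],[0,0,0],1],[[1.56,0,-2.18],[0,0,0],1],[[1.56,0,-2.18],[0,0,0],1],[[1.56,0,-2.18],[0,0,0],1],[[1.56,0,-2.18],[0,0,0],1],[[1.56,0,-2.18],[0,0,0],1],[[1.56,0,-2.18],[0,0,0],1],[[0,2,0],[0,0,0],1],[[0,2,0],[0,0,0],1],[[0,2,0],[0,0,0],1],[[0,2,0],[0,0,0],1],[[0,0,0],[0,0,0],1]]'
python3 - <<'E'
from h import *
np.set_printoptions(precision=3,suppress=True)
s=bot.read_state();print(to(heel-sx*.045+[0,0,.15]))
c=bot.capture("scene")
cv2.imwrite("pics/s1.png",cv2.resize(c["img"][130:290,160:320],(600,600))[:,:,::-1])
E
```

```text
time_s: 9.42
position: [0.4535, -0.1845, 0.2205]
tcp_rot: [[0.681, -0.007, 0.733], [-0.733, 0.005, 0.681], [-0.008, -1.0, -0.001]]
force: [-0.1, 0.1, 0.7]
opening: 0.001
[0.33  7.046 0.057]
```

View pics/s1.png

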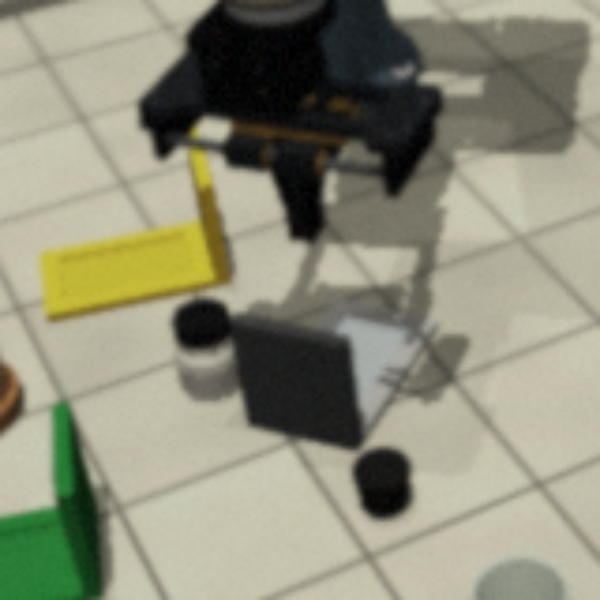

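The closed fingers hang behind the foot, centred across it at about (305,225) in the crop. I'll lower them, then approach slowly.

```bash
python3 -m pendant '[[[0,1.5,0],[0,0,0],1],[[0.1,1.5,0],[0,0,0],1],[[0.1,1.5,0],[0,0,0],1],[[0.1,1.4,0],[0,0,0],1],[[0,1.2,0],[0,0,0],1],[[0,0,0],[0,0,0],1]]'
python3 -m pendant '[[[0.4,0,0],[0,0,0],1],[[0.4,0,0],[0,0,0],1],[[0.4,0,0],[0,0,0],1],[[0.4,0,0],[0,0,0],1],[[0.4,0,0],[0,0,0],1],[[0.3,0,0],[0,0,0],1],[[0.3,0,0],[0,0,0],1]]'
python3 - <<'E'
from h import *
np.set_printoptions(precision=3,suppress=True)
s=bot.read_state();t=s["position"];print("rel heel",(t-heel)@sx,(t-heel)@sy,t[2],s["force"])
c=bot.capture("scene")
cv2.imwrite("pics/s2.png",cv2.resize(c["img"][130:290,160:320],(600,600))[:,:,::-1])
E
```

```text
time_s: 9.97
position: [0.4574, -0.1877, 0.1521]
tcp_rot: [[0.682, -0.002, 0.731], [-0.731, 0.001, 0.682], [-0.002, -1.0, -0.0]]
force: [0.1, 0.5, -0.5]
opening: 0.003
time_s: 10.55
position: [0.4749, -0.2067, 0.1529]
tcp_rot: [[0.683, -0.001, 0.73], [-0.73, 0.001, 0.683], [-0.002, -1.0, -0.0]]
force: [-1.4, 1.5, 1.8]
opening: 0.005
rel heel -0.01691645428549987 2.089977998923076e-05 0.15291459741416252 [-1.357  1.457  1.75 ]
```

View pics/s2.png

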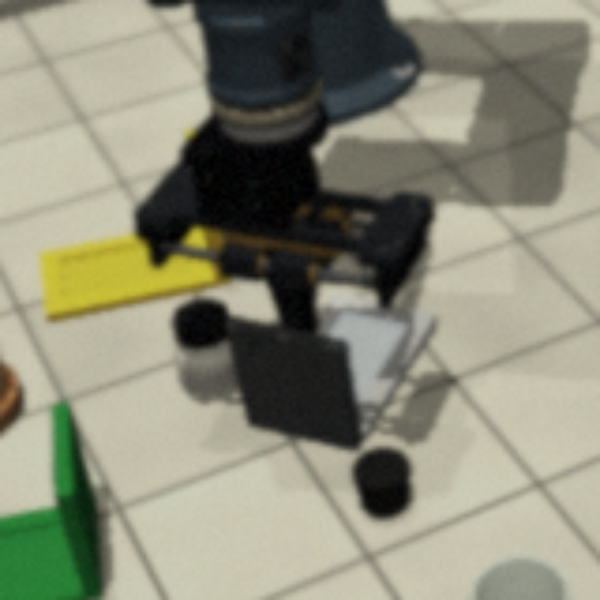

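Contact is at about 2 N and the foot is starting to tip. I'll keep pushing steadily, lowering slightly.

```bash
python3 -m pendant '[[[0.5,0.1,0],[0,0,0],1],[[0.5,0.1,0],[0,0,0],1],[[0.5,0.1,0],[0,0,0],1],[[0.5,0.1,0],[0,0,0],1],[[0.5,0.1,0],[0,0,0],1],[[0.5,0.1,0],[0,0,0],1],[[0.5,0.1,0],[0,0,0],1]]'
python3 - <<'E'
from h import *
np.set_printoptions(precision=3,suppress=True)
s=bot.read_state();t=s["position"];print("rel heel",(t-heel)@sx,(t-heel)@sy,t[2],s["force"])
c=bot.capture("scene")
cv2.imwrite("pics/s3.png",cv2.resize(c["img"][130:290,160:320],(600,600))[:,:,::-1])
E
```

```text
time_s: 11.18
position: [0.4998, -0.2331, 0.1455]
tcp_rot: [[0.683, 0.001, 0.73], [-0.73, -0.0, 0.683], [0.001, -1.0, 0.0]]
force: [-0.1, -0.4, -0.7]
opening: 0.005
rel heel 0.019428123732112904 2.8072335012792327e-05 0.14552321943983504 [-0.136 -0.376 -0.729]
```

View pics/s3.png

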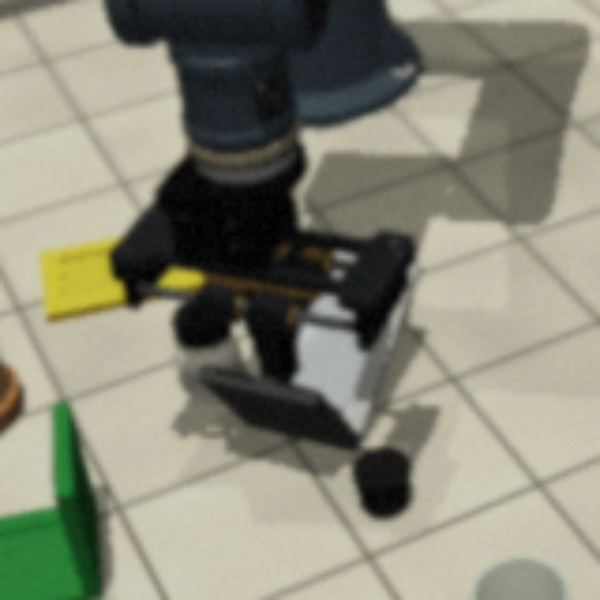

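The foot is already falling by itself (contact force zero). I'll move the hand forward and up, out of the rising panel's way.

```bash
python3 -m pendant '[[[2.5,-1.5,0],[0,0,0],1],[[1.5,-2.5,0],[0,0,0],1],[[0,-1,0],[0,0,0],1],[[0,0,0],[0,0,0],1],[[0,0,0],[0,0,0],1],[[0,0,0],[0,0,0],1],[[0,0,0],[0,0,0],1]]'
python3 - <<'E'
from h import *
np.set_printoptions(precision=3,suppress=True)
s=bot.read_state();t=s["position"];print("rel heel",(t-heel)@sx,(t-heel)@sy,t[2],s["force"])
c=bot.capture("scene");d=bot.capture("top")
cv2.imwrite("pics/s4.png",np.hstack([cv2.resize(c["img"][130:290,160:320],(400,400)),cv2.resize(d["img"][150:270,300:420],(400,400))])[:,:,::-1])
E
```

```text
time_s: 11.82
position: [0.5251, -0.2603, 0.1944]
tcp_rot: [[0.683, -0.003, 0.73], [-0.73, 0.002, 0.683], [-0.004, -1.0, -0.001]]
force: [-0.7, 0.6, -0.2]
opening: 0.005
rel heel 0.0565349194217734 -0.0002231104923963445 0.19440039796376063 [-0.675  0.634 -0.23 ]
```

View pics/s4.png

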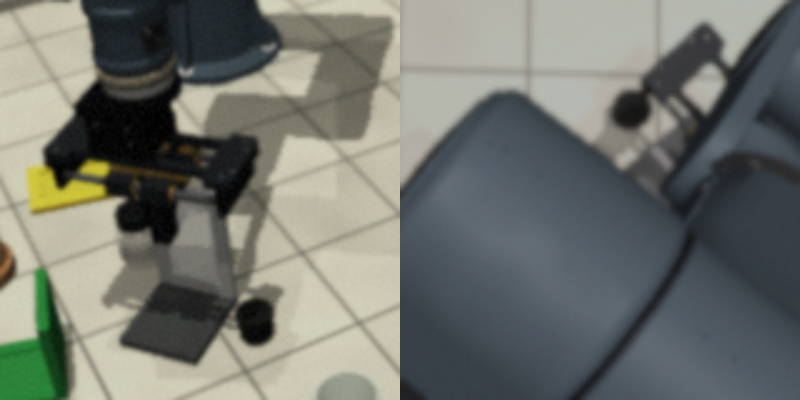

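The shield stands: foot flat on the bench at (178,320), panel upright behind it, stopper not moved. I'll rise straight up and move clear.

```bash
python3 -m pendant '[[[0.2,-1,0],[0,0,0],1],[[0,-2,0],[0,0,0],1],[[0,-3,0],[0,0,0],1],[[0,-3,0],[0,0,0],1],[[0,-3,0],[0,0,0],1],[[0,-3,0],[0,0,0],1],[[-1,0,3],[0,0,0],1],[[-1,0,3],[0,0,0],1],[[-1,0,3],[0,0,0],1],[[-1,0,3],[0,0,0],1],[[-1,0,3],[0,0,0],1],[[-1,0,3],[0,0,0],1],[[-1,0,3],[0,0,0],1],[[-1,0,3],[0,0,0],1],[[-1,0,3],[0,0,0],1],[[-1,0,3],[0,0,0],1],[[0,0,0],[0,0,0],1],[[0,0,0],[0,0,0],1]]'
python3 - <<'E'
from h import *
c=bot.capture("scene");d=bot.capture("top")
cv2.imwrite("pics/f_s.png",c["img"][:,:,::-1]);cv2.imwrite("pics/f_t.png",d["img"][:,:,::-1])
cv2.imwrite("pics/f.png",np.hstack([cv2.resize(c["img"][100:300,170:430],(400,308)),cv2.resize(d["img"][110:300,200:420],(400,308))])[:,:,::-1])
cv2.imwrite("pics/f2.png",cv2.resize(c["img"][180:280,190:290],(600,600),interpolation=cv2.INTER_CUBIC)[:,:,::-1])
E
```

```text
time_s: 13.42
position: [0.6789, 0.0166, 0.3457]
tcp_rot: [[0.686, -0.0, 0.728], [-0.728, -0.0, 0.686], [-0.0, -1.0, -0.0]]
force: [-0.8, -0.1, -0.0]
opening: 0.007
```

View pics/f.png

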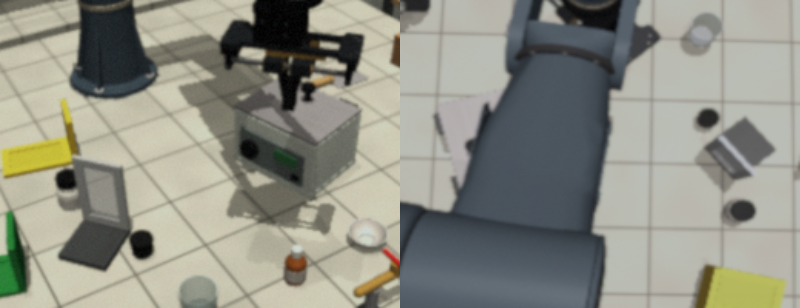

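View pics/f2.png

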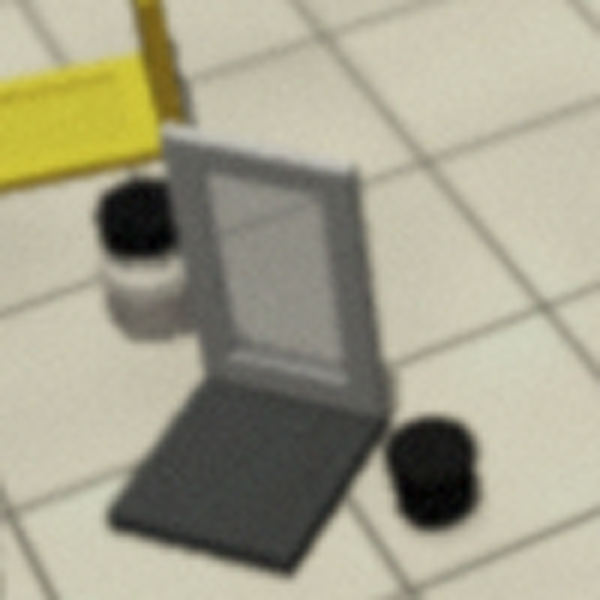

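```bash
python3 - <<'E'
from h import *
np.set_printoptions(precision=3,suppress=True)
S=bot.capture("scene")
g=lambda a,b,z:onz(S,190+a/6,180+b/6,z)
A,B=g(110,515,.012),g(292,570,.012); P,Q=g(165,125,.15),g(357,168,.15)
C,D=g(205,385,.012),g(385,415,.012)
f=lambda X:((X-heel)@sx,(X-heel)@sy)
for n,X in (("foot edge",A),("",B),("panel top",P),("",Q),("panel base",C),("",D)): print(n,X,np.round(f(X),3))
print("lens",np.linalg.norm(A-B),np.linalg.norm(P-Q))
print(bot.read_state()["time_s"])
a=cv2.imread("pics/top0.png");b=cv2.imread("pics/f_t.png")
# dark spots: jar & stopper centroids before/after (top)
for n,(x0,x1,y0,y1) in dict(jar=(376,400,230,250),stop=(360,378,174,192)).items():
    for im in(a,b):
        m=(im[y0:y1,x0:x1].max(2)<75); ys,xs=np.nonzero(m); print(n,xs.mean()+x0,ys.mean()+y0)
E
```

```text
foot edge [ 0.523 -0.325  0.012] [ 0.103 -0.046]
 [ 0.593 -0.27   0.012] [0.111 0.043]
panel top [ 0.456 -0.253  0.15 ] [ 0.004 -0.045]
 [ 0.527 -0.195  0.15 ] [0.01  0.046]
panel base [ 0.467 -0.259  0.012] [ 0.016 -0.042]
 [ 0.528 -0.197  0.012] [0.013 0.045]
lens 0.08920274541793036 0.0912299603443118
13.5667
jar 387.69924812030075 239.5639097744361
jar 387.9583333333333 239.66666666666666
stop 368.70873786407765 182.67961165048544
stop 368.85555555555555 182.6888888888889
```

The shield is upright: its panel top and base line up within a few mm, the foot edge is 89 mm wide and lies about 105 mm out, and the heel moved about 5 mm. Jar and stopper moved less than 0.3 px. The hand is clear, with its fingertips at z 0.276.

```bash
python3 -c "
from rig import bot
print(bot.read_state()['force']); print(bot.hand_in())"
```

```text
[ 0.36554202 -1.19078102 -0.14716477]
the job is handed in; nothing more can be done
None
```

I shut the bath's lid and stood the splash shield back up, using only pushes with closed fingers, and handed the job in at about 13.6 s of the 54 s. The hand-in gave no verdict.

- **Lid:** I pushed it over along its arc at about 0.6 rad/s. Then I eased it down until the hand stopped with the fingertip at 128.6 mm, against 128 mm for fully shut, at 6.8 N. The last pictures show it flat on the rim.
- **Shield:** A push of about 2 N started the foot tipping, and it then went over by itself. The last picture shows the foot flat on the bench and the panel upright. The heel edge moved roughly 5 mm.
- **Other things:** The jar and stopper moved less than 0.3 pixel. I didn't measure the other bystanders; the arm never worked near them and those in view looked unmoved.
- **Disagreement:** My pixel measurements of the bath rim differed by up to about 15 mm between the two cameras. I averaged them, and the contact forces showed that was close enough.

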